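Bring the nut under the inspection microscope

ROBOT

A 6-joint arm with a two-finger parallel gripper is mounted at the origin on the work surface. World frame = base frame: x ahead of the robot, y to its left, z up, the work surface at z = 0. Lengths are in mm, angles in rad, forces in N, time in s.
With the tool pointing down it reaches from about 350 to 775 mm from the base axis. Payload 5.5 kg.
Tool frame: the origin (TCP) lies at the very end of the fingers, on their centre line; the grasp point (between the pads) lies manip.grip_point_offset behind it (manip.grip_point_offset is the distance from the TCP to the grasp point, in mm); z points along the fingers, y is the direction in which the jaws open and shut (so a half turn about z gives the same grasp; the last joint's range is limited). The gripper opens to 85 mm and grips with 20 to 120 N. Pads are 22 mm wide; open, the fingers measure 114 mm over their backs; the gripper's body (76 mm by 85 mm) begins 54 mm behind the grasp point. The pads swing forward as they close: fully open they stand 13 mm farther back than shut.
Start: joints at [-1.347, 0.313, 0.046, 1.304, 0, 1.431], TCP at [204.599, -537.411, 231.323] pointing down, gripper open.
Joint ranges: [-2.76, 2.76], [-0.86, 1.69], [-1.03, 1.26], [-2.2, 2.34], [-1.47, 1.5], [-3.14, 3.14]. Speed limits (rad/s): [2.57, 2.57, 3.14, 3.14, 3.14, 3.14].

INTERFACE

Orientations are given as a unit quaternion [x, y, z, w].
In Python, from bench import observe, viewer, job, spotter, manip gives the robot as it stands. The module is installed in compiled form; this text tells all that it offers.
- The arm moves only by the shell command python3 -m handwheel 'ROWS'. ROWS is JSON, a list that holds one entry, the list of rows, each a list of 7 numbers: the shift along the tool's x, y, z in m, then the turn, a rotation vector about the tool's x, y, z in rad, then the opening in per cent of the stroke, from 0 (shut) to 100 (fully open). A call has 1 to 8 rows; each row is the pose to reach, as a shift and turn from the pose commanded when the call began, along the tool's axes at that moment; what a row does not reach only later rows make up. A row lasts 1/12 s, in which the tool goes at most 41.7 mm and 7.16 degrees, less where a joint would pass 70% of its speed; a pose out of reach is approached as far as the arm can. A call with a gripper value outside its range is refused whole. The fingers move at their own pace and stop on an object; the grip force is fixed at half the most. Time passes only in rows, so rows that repeat a pose let the fingers close. It gives the time, the measured TCP pose, the force and the opening at its end, in the units of the state.
- observe(): the state, without advancing time (a new reading comes with each control period).
- viewer.camera(name): name is "side" or "top" or "wrist"; returns a dict with "img" (480x640x3 uint8, blue, green, red), "mtx" (3x3 intrinsics, pixels), "dist_coeffs" ([k1, k2, p1, p2, k3] as OpenCV has them; the pictures are not rectified), "R" (3x3) and "t" (3): a world point X has camera coordinates R X + t; the wrist camera has in their place "tool_from_camera" (4x4, takes a point from camera to tool coordinates, whose origin is the TCP and whose axes are the flange's). Camera axes: x right, y down, z forward; pixel columns grow to the right and rows downward; lengths in mm; the calibration is good to about 2 mm. A picture is of the moment at which its call begins: read the wrist's pose just before it. There is no depth.
- job.sign_off(): hands the job in, once; it reports no verdict.
Trained networks look in a picture, given as the dict that the camera call returned (one of the last four; its "shot" number tells which), for a name from the list of things; names that differ only in an ending like _2 or _b are one class to them, and where a whole thing is asked for, a point or a joint stands for the part that bears it (a point fixed in the world has none). Each returns a list of dicts, best first, with "p" (0 to 1); they miss things now and then, are a little off and sometimes report something else, mostly with a low value. They report only what shows in the picture. A call takes as long as a camera call.
- spotter.masks_of(picture, query): "pixels" (480x640 bool, what is visible of it) and "point" ([column, row] in pixels, amid what is visible of it).
The state is a dict: "t": time; "joint_pos": joint angles; "qvel": joint speeds; "effort": joint torques, N m; "tool_pos": TCP position; "eef_rot": TCP orientation; "contact_force": force on the tool from outside, world axes, zero at the start; "torque": the same for the moment, N m; "width": finger opening in mm.
Only numpy, scipy, OpenCV 4.12 (cv2) and the standard library are available. Lean on these libraries where they do the work, as an engineer would, in place of code of your own. Each camera call takes 0.05 s, during which the arm holds its last target. There are 200 camera calls.

TASK

Turn the four-armed sample carousel by pushing sideways on its spokes with a fingertip, steadily and without flicking it round, until the six-sided nut is centred straight below the microscope's lens, then let go and leave it there. Do not touch the nut, the other samples or the microscope, and leave the jar, the beaker and the brass weight where they stand.

Things in the scene. Friction and masses are not known exactly. Their poses are not given: they have to be found in the camera images.
- stand: White inspection stand fixed to the bench: base plate 300 x 220 mm, 14 mm thick, blue strip along each long edge. Origin on the bench (z = 0), on the carousel's upright axis; its x axis points level from that axis to the microscope's lens, z up. Place and yaw differ each time.
- scope: Microscope fixed to the stand: upright barrel, 42 mm diameter, 150 mm long, with a 34 mm lens at its foot, on a boom from a 20 mm post that reaches 285 mm above the bench. Origin: centre of the lens's underside, 125 mm from the carousel's axis along the stand's +x, 160 mm above the bench. The post is 215 mm from that axis, straight behind the lens.
- carousel (a joint): Turn of the carousel about its upright axis, rad, anticlockwise seen from above: the angle from the stand's x axis to the nut's spoke. At 0 and at 6.283 the nut is exactly under the lens. Starts between 0.7 and 5.58, stops at -1.5 and 7.8. Takes about 2 N at mid-spoke, stays where left, does not coast; must not turn faster than 4 rad/s.
- hub (a point): Top of the carousel's 52 mm aluminium hub, on its axis, 66 mm above the bench (screw head to 72). Four straight spokes 90 degrees apart, 10 mm wide, spanning 42 to 62 mm above the bench, reach 102 mm from the axis; each bears a flat black round pan, 56 mm diameter, centred 125 mm from the axis, top 50 mm above the bench. Between spokes it is free down to the base plate (14 mm).
- nut: Six-sided steel nut, 36 mm across flats, 12 mm high, 22 mm bore, fixed in the middle of a pan 125 mm from the carousel's axis. Origin: centre of its underside, 50 mm above the bench. Its spoke lies straight between it and the hub. Anticlockwise from above, the next pan bears the key bar, the next the pin, the last is empty.
- key_bar: Steel bar 40 x 12 x 12 mm, fixed in the middle of a pan, 90 degrees anticlockwise of the nut; origin at the centre of its underside. Not to be touched.
- pin: Upright steel pin, 12 mm in diameter and 12 mm high, fixed in the middle of a pan opposite the nut; origin at the centre of its underside. Not to be touched.
- jar: Loose amber glass jar with a white cap, 54 mm in diameter, 75 mm high, on the bench beside the stand; origin at the centre of its underside. A bystander.
- beaker: Loose clear glass beaker, 60 mm in diameter, 80 mm high, on the bench beside the stand; origin at the centre of its underside. A bystander.
- weight: Loose brass weight, a cylinder 40 mm in diameter and 45 mm high, on the bench beside the stand; origin at the centre of its underside. A bystander.

How it is judged:
By the outcome, as a careful person would: the job done as asked, in the order asked, and still so for the second after the job is handed in, with the robot touching nothing.
It also fails if it takes over 51 s, if anything falls off the work surface, if the arm or the gripper's body presses on something with over 40 N, if the wrist force passes 120 N, or if a joint passes its speed limit or range.

## Working session

There is one attempt and no reset: what is moved stays moved. The work goes in short steps, Python scripts to look and compute and a shell command to move; the robot and the scene stay as the last step left them, time stands still between calls to the robot, and variables do not carry over. Pictures are saved under pics/ and viewed, about 8 in all and at most 12, crops included, and the job is handed in when it is done.

```bash
mkdir -p pics; cat > h.py <<'E'
import numpy as np, cv2
from bench import observe, viewer, job, spotter, manip
def proj(c,X):
    X=np.asarray(X,float).reshape(-1,3)
    return cv2.projectPoints(X,cv2.Rodrigues(np.array(c["R"],float))[0],np.array(c["t"],float),np.array(c["mtx"],float),np.array(c["dist_coeffs"],float))[0].reshape(-1,2)
def ray(c,px,z):
    n=cv2.undistortPoints(np.array(px,float).reshape(-1,1,2),np.array(c["mtx"],float),np.array(c["dist_coeffs"],float)).reshape(-1,2)
    R=np.array(c["R"],float);t=np.array(c["t"],float);C=-R.T@t
    d=(R.T@np.c_[n,np.ones(len(n))].T).T
    return C+d*((z-C[2])/d[:,2])[:,None]
E
python3 - <<'E'
from h import *
s=observe();print(s["tool_pos"],s["eef_rot"],s["t"],s["contact_force"],manip.grip_point_offset)
for n in("top","side"):
    c=viewer.camera(n);cv2.imwrite(f"pics/{n}0.png",c["img"])
    R=np.array(c["R"]);print(n,-R.T@np.array(c["t"]))
    zs=dict(nut=56,key_bar=56,pin=56,hub=66,jar=37,beaker=40,weight=22,scope=200,stand=14)
    for q,z in zs.items():
        r=spotter.masks_of(c,q)
        for e in r[:2]: print(q,round(e["p"],2),np.round(e["point"]),e["pixels"].sum(),np.round(ray(c,e["point"],z)[0]))
E
```

```text
[ 204.47824171 -536.88503565  230.42372877] [ 9.83503705e-01  1.80885822e-01 -1.72383005e-05 -8.84417716e-04] 0.0 [ 0.47568242 -0.46273132 -0.05761666] 18.700000000000003
top [ 363.71771547   54.17423357 1294.91936732]
nut 0.61 [341. 326.] 172 [425.  21.  56.]
nut 0.37 [364. 282.] 3700 [516. -23.  56.]
hub 0.83 [365. 282.] 3919 [516. -25.  66.]
jar 0.76 [253. 278.] 598 [519. 206.  37.]
jar 0.18 [360. 280.] 3386 [522. -16.  37.]
beaker 0.86 [479. 288.] 788 [ 514. -263.   40.]
weight 0.89 [263. 205.] 354 [681. 194.  22.]
scope 0.89 [373. 174.] 1720 [702. -27. 200.]
stand 0.65 [361. 263.] 17788 [563. -20.  14.]
side [201.21438438 925.66560511 807.24824438]
nut 0.54 [405. 269.] 233 [413.  29.  56.]
key_bar 0.61 [405. 219.] 127 [ 464. -137.   56.]
hub 0.74 [360. 247.] 3132 [517.  10.  66.]
jar 0.8 [318. 324.] 1290 [522. 216.  37.]
beaker 0.88 [398. 194.] 816 [ 514. -256.   40.]
weight 0.91 [252. 297.] 515 [676. 182.  22.]
scope 0.64 [285. 152.] 3009 [721. -80. 200.]
stand 0.61 [336. 251.] 13745 [582. -22.  14.]
```

View pics/top0.png

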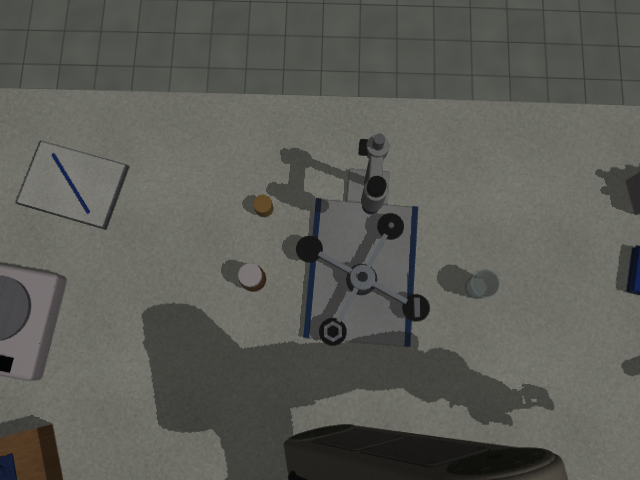

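View pics/side0.png

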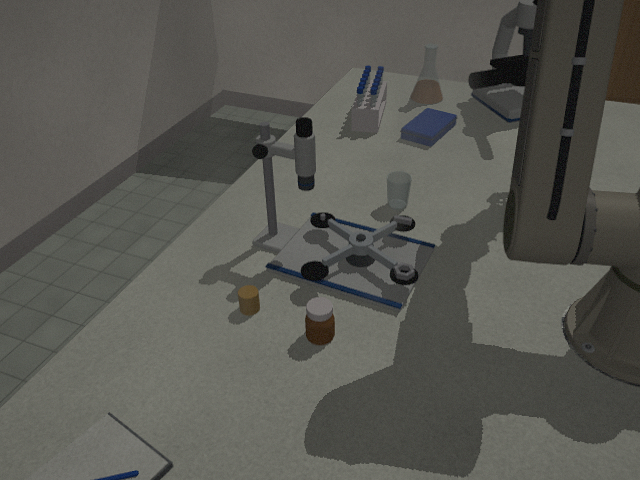

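Top view: the hub is at (362,277), nut (333,331), key bar (417,307), pin (391,226), empty pan (309,248), and the scope is up-image at (375,188). The side view agrees. The nut needs about 155° clockwise. Next I'll measure this precisely.

```bash
cat > meas.py <<'E'
from h import *
from scipy.optimize import least_squares
def strips(c):
    b,g,r=[c["img"][...,i].astype(int) for i in range(3)]
    m=((b>r+35)&(b>g+20)).astype(np.uint8)
    n,l,st,_=cv2.connectedComponentsWithStats(m)
    out=[]
    for i in range(1,n):
        if st[i,4]<150: continue
        ys,xs=np.where(l==i); P=ray(c,np.c_[xs,ys],14)[:,:2]
        mu=P.mean(0)
        if np.hypot(*(mu-[520,-20]))>160: continue
        u,s,v=np.linalg.svd(P-mu,full_matrices=False); d=v[0]*np.sign(v[0][0])
        e=(P-mu)@d
        out.append((mu,np.degrees(np.arctan2(d[1],d[0])),e.min(),e.max(),len(P)))
    return out
def pans(c,hub):
    # dark pan pixels at z=50, radius 98..152 from hub
    g=c["img"].max(2); ys,xs=np.where(g<48)
    P=ray(c,np.c_[xs,ys],49)[:,:2]-hub
    r=np.hypot(*P.T); k=(r>99)&(r<151)
    return P[k]
E
python3 - <<'E'
from meas import *
for n in("top","side"):
    c=viewer.camera(n)
    for s in strips(c): print(n,np.round(s[0],1),np.round(s[1:],1))
    if n=="top":
        px=[(362,277),(333,331),(417,307),(391,226),(309,248)]; z=[70,50,50,50,50]
    else:
        px=[(361,238),(404,272),(404,222),(322,219),(315,270)]; z=[72,50,50,50,50]
    W=[ray(c,p,h)[0,:2] for p,h in zip(px,z)]
    def f(v): return np.concatenate([W[0]-v[:2]]+[W[i+1]-v[:2]-125*np.array([np.cos(v[2]+i*np.pi/2),np.sin(v[2]+i*np.pi/2)]) for i in range(4)])
    r=least_squares(f,[510,-20,2.65]);print(n,r.x,np.degrees(r.x[2]),np.round(r.fun,1))
E
```

```text
top [526.03796064 -20.14086342   2.6642973 ] 152.65299059031824 [-1.4  1.8  0.5 -0.3  0.6 -1.6 -0.6 -0.6  0.9  0.8]
side [523.69882594 -19.93265988   2.67204545] 153.09692685775988 [-1.5  5.8  2.7 -3.9 -3.3 -1.6  1.7 -0.9  0.4  0.6]
```

```bash
python3 -m handwheel '[[[0,0,-0.01,0,0,0.12,0],[0,0,-0.02,0,0,0.24,0],[0,0,-0.02,0,0,0.364,0],[0,0,-0.02,0,0,0.364,0]]]'
```

```text
t: 1.43
tool_pos: [204.7, -537.8, 252.0]
eef_rot: [1.0, -0.002, 0.0, 0.001]
contact_force: [0.4, -0.2, 0.8]
width: 38.9
```

```bash
python3 -m handwheel '[[[0.022,-0.03,0,0,0,0,0],[0.044,-0.06,0,0,0,0,0],[0.066,-0.09,0,0,0,0,0],[0.088,-0.12,0,0,0,0,0],[0.11,-0.15,0,0,0,0,0],[0.132,-0.18,0,0,0,0,0],[0.154,-0.21,0,0,0,0,0],[0.176,-0.24,0,0,0,0,0]]]'; python3 -m handwheel '[[[0.022,-0.03,0,0,0,0,0],[0.044,-0.06,0,0,0,0,0],[0.066,-0.09,0,0,0,0,0],[0.088,-0.12,0,0,0,0,0],[0.11,-0.15,0,0,0,0,0],[0.132,-0.18,0,0,0,0,0],[0.151,-0.21,0,0,0,0,0],[0.151,-0.21,0,0,0,0,0]]]'
python3 - <<'E'
from meas import *
s=observe();print(s["t"],s["tool_pos"],s["eef_rot"],s["joint_pos"],s["width"])
c=viewer.camera("wrist");cv2.imwrite("pics/w1.png",c["img"])
c=viewer.camera("top")
im=c["img"][180:370,270:450];cv2.imwrite("pics/t1.png",cv2.resize(im,None,fx=3.1,fy=3.1,interpolation=cv2.INTER_CUBIC))
print(c["img"][300,306:318].tolist())
E
```

```text
t: 2.1
tool_pos: [381.2, -295.7, 251.1]
eef_rot: [1.0, 0.002, -0.0, 0.0]
contact_force: [1.9, -0.8, 0.4]
width: -0.0
t: 2.77
tool_pos: [534.0, -82.6, 250.7]
eef_rot: [1.0, 0.005, 0.0, -0.001]
contact_force: [-0.1, -0.4, 0.0]
width: -0.2
2.7667 [534.03551951 -82.61483882 250.67827993] [ 9.99987340e-01  4.91993544e-03  4.26596371e-04 -9.65006773e-04] [-3.03248955e-01  2.40465052e-01 -4.57531385e-03  1.32552836e+00
  2.09787764e-03  2.82850402e+00] -0.15761966651337248
[[65, 62, 57], [64, 39, 27], [63, 39, 26], [63, 40, 28], [63, 39, 26], [65, 41, 28], [87, 75, 66], [107, 108, 108], [107, 108, 108], [106, 107, 107], [109, 109, 110], [108, 108, 109]]
```

View pics/t1.png

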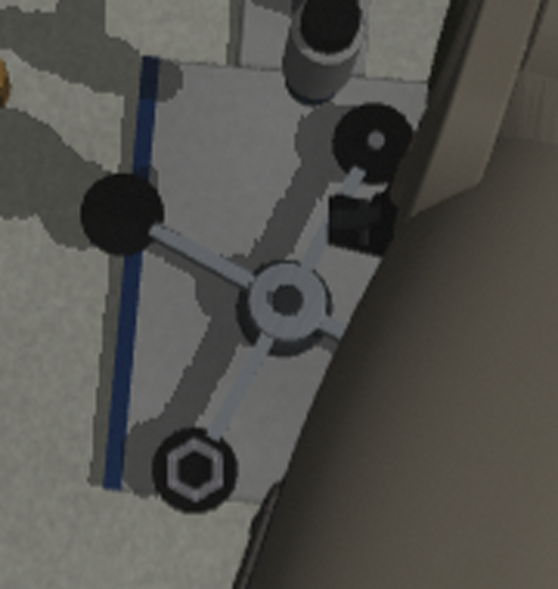

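View pics/w1.png

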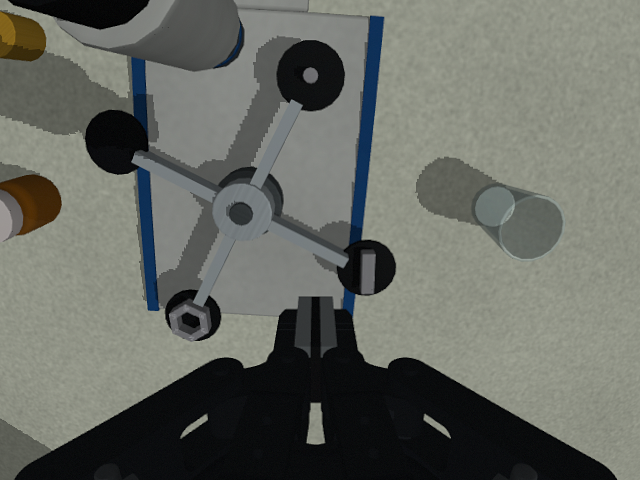

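Wrist view: hub (240,212), key bar (367,268), nut (190,320), pin (310,75), and the closed fingertips at (316,300). Joint 6 is near its limit, so I'll turn the tool by -90°. I'll get the stand yaw from the blue strips.

```bash
python3 -m handwheel '[[[0,0,0,0,0,-0.12,0],[0,0,0,0,0,-0.24,0],[0,0,0,0,0,-0.36,0],[0,0,0,0,0,-0.48,0],[0,0,0,0,0,-0.6,0],[0,0,0,0,0,-0.72,0],[0,0,0,0,0,-0.84,0],[0,0,0,0,0,-0.96,0]]]'; python3 -m handwheel '[[[0,0,0.01,0,0,-0.12,0],[0,0,0.03,0,0,-0.24,0],[0,0,0.05,0,0,-0.36,0],[0,0,0.08,0,0,-0.48,0],[0,0,0.11,0,0,-0.6,0],[0,0,0.13,0,0,-0.611,0],[0,0,0.13,0,0,-0.611,0]]]'
sed -i 's/b>r+35)&(b>g+20/b>r+25)\&(b>g+15/' meas.py
python3 - <<'E'
from meas import *
s=observe();print(s["t"],s["tool_pos"],s["eef_rot"],s["joint_pos"][5])
c=viewer.camera("top"); c0=dict(c);c0["img"]=cv2.imread("pics/top0.png")
for q in strips(c0): print("top",np.round(q[0],1),np.round(q[1:],1))
c=viewer.camera("side"); c0=dict(c);c0["img"]=cv2.imread("pics/side0.png")
for q in strips(c0): print("side",np.round(q[0],1),np.round(q[1:],1))
# wrist pic w1
c=viewer.camera("wrist");T=np.array(c["tool_from_camera"])
from scipy.spatial.transform import Rotation as Rn
Rw=Rn.from_quat([.99998734,.00491994,.0004266,-.000965]).as_matrix();p=np.array([534.0355,-82.6148,250.678])
Rc=Rw@T[:3,:3];tc=Rw@T[:3,3]+p
w=dict(mtx=c["mtx"],dist_coeffs=c["dist_coeffs"],R=Rc.T,t=-Rc.T@tc,img=cv2.imread("pics/w1.png"))
for q in strips(w): print("wrist",np.round(q[0],1),np.round(q[1:],1))
for P,z in (((240,212),72),((193,315),50),((366,267),50),((311,75),50),((117,142),50)): print(np.round(ray(w,P,z),1))
E
```

```text
t: 3.53
tool_pos: [530.8, -89.0, 251.2]
eef_rot: [0.886, 0.464, -0.0, -0.0]
contact_force: [-0.3, 0.9, 0.3]
width: 0.1
t: 4.12
tool_pos: [527.6, -87.9, 116.8]
eef_rot: [0.707, 0.707, -0.002, -0.004]
contact_force: [-0.8, 1.1, -0.4]
width: -0.2
4.1167 [527.56798623 -87.8816444  116.79091698] [ 0.70720694  0.70699389 -0.00211079 -0.00367764] 1.2561374733889556
top [ 593.  -128.1] [ -3.2 -94.   97.4 420. ]
top [482.5  88.5] [ -3.5 -79.6  81.  404. ]
side [485.2  86. ] [ -3.  -83.1  89.8 362. ]
wrist [ 593.8 -128.4] [  -3.2 -113.7   95.7 2908. ]
wrist [626.5  80.4] [ -1.2 -37.5  29.2 859. ]
wrist [481.8  88.7] [  -3.1  -81.9   74.1 1693. ]
wrist [ 415.5 -118.7] [  7.1 -17.5  15.5 230. ]
[[527.6 -19.6  72. ]]
[[416.4  36.7  50. ]]
[[ 469.9 -130.2   50. ]]
[[637.  -77.6  50. ]]
[[583.3  89.3  50. ]]
```

```bash
python3 -m handwheel '[[[0,0,0.02,0,0,0,0],[0,0,0.04,0,0,0,0],[0,0,0.06,0,0,0,0],[0,0,0.076,0,0,0,0],[0,0,0.076,0,0,0,0]]]'; python3 -m handwheel '[[[0.0003,-0.0082,0,0,0,0,0],[0.0016,-0.0164,0,0,0,0,0],[0.004,-0.0244,0,0,0,0,0],[0.0073,-0.032,0,0,0,0,0],[0.0115,-0.0391,0,0,0,0,0],[0.0166,-0.0457,0,0,0,0,0]]]'
```

```text
t: 4.68
tool_pos: [530.9, -87.6, 44.4]
eef_rot: [0.707, 0.707, -0.0, -0.001]
contact_force: [-0.5, 0.4, -0.5]
width: 0.1
t: 5.18
tool_pos: [486.0, -70.9, 46.3]
eef_rot: [0.707, 0.707, 0.0, 0.001]
contact_force: [2.8, -1.4, 0.4]
width: -0.1
```

```bash
python3 -m handwheel '[[[0.0058,-0.0069,0.001,0,0,0,0],[0.0123,-0.0131,0.002,0,0,0,0],[0.0194,-0.0184,0.003,0,0,0,0],[0.0269,-0.0219,0.004,0,0,0,0],[0.0348,-0.0244,0.004,0,0,0,0],[0.043,-0.0259,0.004,0,0,0,0],[0.0513,-0.0264,0.004,0,0,0,0],[0.056,-0.0262,0.004,0,0,0,0]]]'
python3 - <<'E'
from meas import *
s=observe();print(s["t"],s["tool_pos"],s["contact_force"])
c=viewer.camera("side");cv2.imwrite("pics/s2.png",c["img"][130:430,150:550])
E
```

```text
t: 5.85
tool_pos: [459.1, -13.6, 41.1]
eef_rot: [0.707, 0.707, -0.0, -0.001]
contact_force: [0.2, -3.5, 0.5]
width: -0.0
5.85 [459.09257215 -13.59309284  41.05020599] [ 0.18464243 -3.45805023  0.45760717]
```

View pics/s2.png

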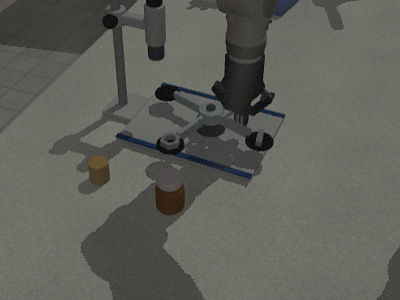

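Side view: the nut is now at about (320,273), with the fingertip behind the key spoke. Next I lift, go round and drop in behind the pin spoke.

```bash
python3 -m handwheel '[[[-0.003,0,-0.015,0,0,0,0],[-0.003,0,-0.045,0,0,0,0],[-0.01,0.008,-0.06,0,0,0,0],[-0.025,0.025,-0.06,0,0,0,0],[-0.04,0.042,-0.06,0,0,0,0],[-0.058,0.062,-0.06,0,0,0,0],[-0.073,0.079,-0.06,0,0,0,0],[-0.073,0.079,-0.06,0,0,0,0]]]'
python3 - <<'E'
from meas import *
s=observe();print(s["t"],s["tool_pos"],s["contact_force"])
c=viewer.camera("side")
for q in("nut","pin","key_bar","hub"):
    for e in spotter.masks_of(c,q)[:1]:
        X=ray(c,e["point"],60 if q!="hub" else 60)[0,:2]-[526.5,-20];print(q,e["p"],e["point"],X,np.degrees(np.arctan2(X[1],X[0])),np.hypot(*X))
E
```

```text
t: 6.57
tool_pos: [542.1, -90.2, 101.1]
eef_rot: [0.708, 0.706, 0.001, 0.001]
contact_force: [0.9, -0.8, 0.5]
width: 0.4
6.5667 [542.05888058 -90.18089374 101.05951846] [ 0.8562808  -0.80771706  0.50948118]
nut 0.6 [317.6, 273.9] [ 39.72260999 132.19051399] 73.27473112764108 138.02977118318654
hub 0.6 [359.8, 248.5] [-9.01140261 25.5619722 ] 109.419163870166 27.103870573109784
```

```bash
python3 -m handwheel '[[[0,0,0.02,0,0,0,0],[0,0,0.04,0,0,0,0],[0,0,0.058,0,0,0,0],[0,0,0.058,0,0,0,0]]]'; python3 -m handwheel '[[[0.0003,-0.0095,0,0,0,0,0],[0,-0.018,0,0,0,0,0],[0.0009,-0.0266,0,0,0,0,0],[0.0027,-0.0349,0,0,0,0,0],[0.0056,-0.043,0,0,0,0,0],[0.0094,-0.0506,0,0,0,0,0],[0.0141,-0.0577,0,0,0,0,0]]]'
```

```text
t: 7.15
tool_pos: [535.3, -86.2, 40.1]
eef_rot: [0.707, 0.707, -0.001, -0.003]
contact_force: [-0.7, 0.1, -0.9]
width: -0.2
t: 7.73
tool_pos: [480.6, -73.8, 43.9]
eef_rot: [0.707, 0.707, 0.0, 0.001]
contact_force: [1.7, -0.4, 0.4]
width: 0.2
```

```bash
python3 -m handwheel '[[[0.0067,-0.0046,0,0,0,0,0],[0.0132,-0.0099,0,0,0,0,0],[0.0193,-0.0139,0,0,0,0,0],[0.0257,-0.0171,0,0,0,0,0],[0.0302,-0.0189,0,0,0,0,0],[0.0302,-0.0189,0,0,0,0,0]]]'
python3 - <<'E'
from meas import *
s=observe();print(s["t"],s["tool_pos"],s["contact_force"])
c=viewer.camera("side");im=c["img"][130:330,240:480];cv2.imwrite("pics/s3.png",cv2.resize(im,None,fx=3,fy=3,interpolation=cv2.INTER_CUBIC))
c=viewer.camera("top");im=c["img"][170:370,270:450];cv2.imwrite("pics/t3.png",cv2.resize(im,None,fx=3,fy=3,interpolation=cv2.INTER_CUBIC))
E
```

```text
t: 8.23
tool_pos: [460.8, -42.2, 42.9]
eef_rot: [0.707, 0.708, -0.0, -0.001]
contact_force: [-0.3, -0.3, 0.5]
width: -0.1
8.2333 [460.83417092 -42.16456432  42.88094678] [-0.28725792 -0.30916011  0.47292428]
```

View pics/s3.png

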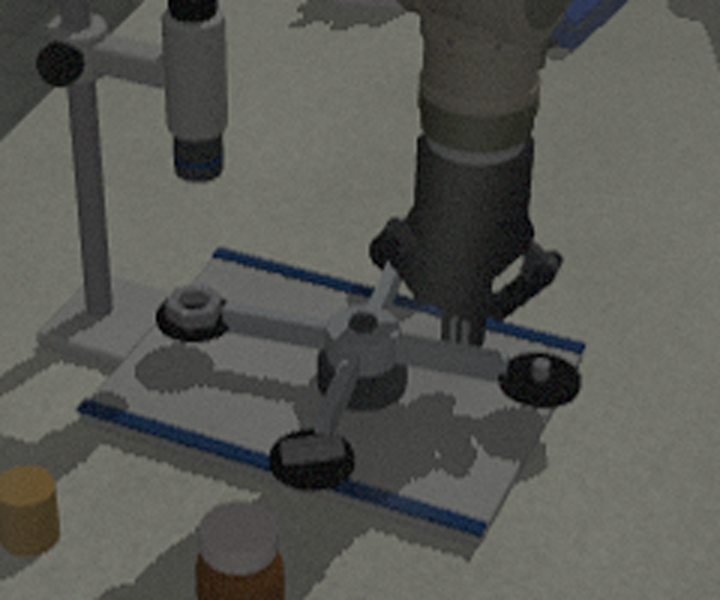

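View pics/t3.png

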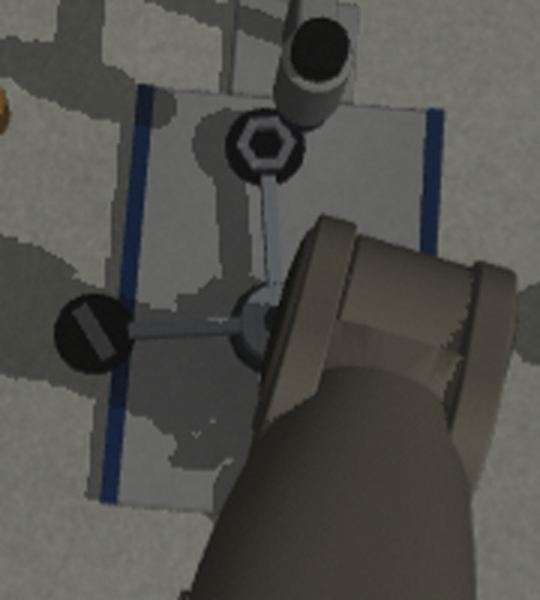

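Top crop: nut at (265,146), key pan at (94,333), with the lens to the right of the nut, so some clockwise turn remains. Side crop: nut pan (192,312), key pan (312,459), pin pan (540,379).

```bash
cat > ang.py <<'E'
from meas import *
def ang(name,c,px,hub):
    for k,(n,p) in px:
        X=ray(c,p,50)[0,:2]-hub; print(name,n,np.round(X,1),round(np.hypot(*X),1),"nut angle vs stand",round(np.degrees(np.arctan2(X[1],X[0]))-90*k+3.2,2))
E
python3 - <<'E'
from ang import *
c=viewer.camera("top"); o=lambda x,y:(270+(x-1)/3,170+(y-1)/3)
ang("top",c,[(0,("nut",o(265,147))),(1,("key",o(94,333)))],[526,-20.1])
H=[526.5,-20];a=np.radians(-3.2)
L=[526.5+125*np.cos(a),-20+125*np.sin(a),160]; print("lens px",proj(c,L))
c=viewer.camera("side"); o=lambda x,y:(240+(x-1)/3,130+(y-1)/3)
ang("side",c,[(0,("nut",o(192,313))),(1,("key",o(312,460))),(2,("pin",o(540,380)))],[523.7,-19.9]); q=proj(c,L)[0]; print("lens crop px",(q-[240,130])*3)
E
```

```text
top nut [124.   11.3] 124.5 nut angle vs stand 8.4
top key [-10.3 125.7] 126.1 nut angle vs stand 7.87
lens px [[370.62621756 205.55977192]]
side nut [128.    9.5] 128.3 nut angle vs stand 7.43
side key [-10.2 127.6] 128.0 nut angle vs stand 7.78
side pin [-124.2   -7.2] 124.4 nut angle vs stand -353.49
lens crop px [195.89693639 170.33592121]
```

```bash
python3 -m handwheel '[[[0.002,-0.0006,0,0,0,0,0],[0.004,-0.0012,0,0,0,0,0],[0.006,-0.0016,0,0,0,0,0],[0.0078,-0.002,0,0,0,0,0],[0.0078,-0.002,0,0,0,0,0],[0.0078,-0.002,0,0,0,0,0]]]'
python3 - <<'E'
from meas import *
s=observe();print(s["t"],s["tool_pos"],s["contact_force"])
a=cv2.resize(viewer.camera("side")["img"][200:300,260:440],None,fx=4,fy=4,interpolation=cv2.INTER_CUBIC)
b=cv2.resize(viewer.camera("top")["img"][190:300,280:400],None,fx=4,fy=4,interpolation=cv2.INTER_CUBIC)[:, :]
cv2.imwrite("pics/s4.png",a);cv2.imwrite("pics/t4.png",b)
E
```

```text
t: 8.93
tool_pos: [460.0, -35.5, 43.3]
eef_rot: [0.707, 0.707, 0.0, -0.0]
contact_force: [0.5, -0.3, -0.4]
width: -0.1
8.9333 [460.0476562  -35.5439317   43.29788643] [ 0.52210301 -0.2507848  -0.40817821]
```

View pics/t4.png

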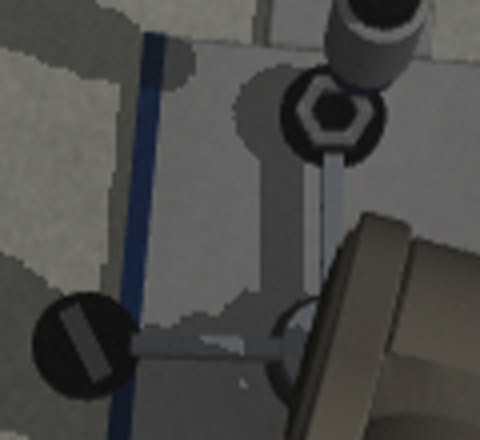

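View pics/s4.png

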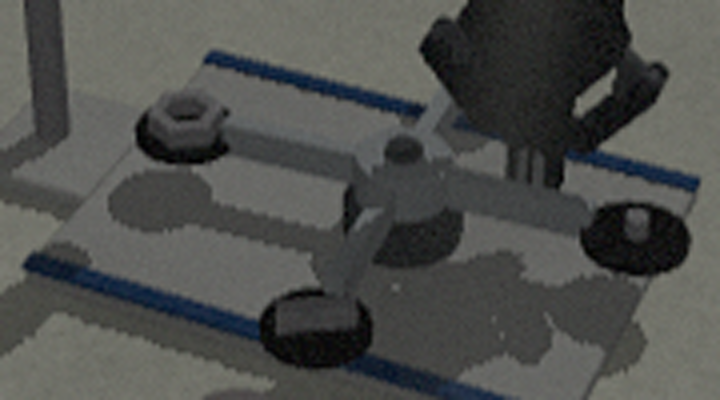

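Top crop: nut pan (333,116), key pan (85,346). Side crop: nut pan (182,134), key pan (316,328), pin pan (635,238).

```bash
cat > auto.py <<'E'
from ang import *
# refine: pan circle fit on dark blob near predicted pan place, hull of dark pixels rectified to z=50
def auto(c,hub,ks,phi0,name):
    g=c["img"].max(2); ys,xs=np.where(g<46); P=ray(c,np.c_[xs,ys],50)[:,:2]-hub
    for k in ks:
        a=np.radians(phi0-3.2+90*k); q=125*np.array([np.cos(a),np.sin(a)])
        for _ in range(5):
            S=P[np.hypot(*(P-q).T)<31]; h=cv2.convexHull(S.astype(np.float32)); q,r=cv2.minEnclosingCircle(h); q=np.array(q)
        M=cv2.moments(h); m=np.array([M["m10"],M["m01"]])/M["m00"]
        A=[round((np.degrees(np.arctan2(v[1],v[0]))+3.2-90*k+180)%360-180,2) for v in(q,m)]
        print(name,k,"r",round(r,1),"R",np.round(np.hypot(*q),1),A)
E
python3 - <<'E'
from auto import *
c=viewer.camera("top"); o=lambda x,y:(280+(x-1.5)/4,190+(y-1.5)/4)
ang("top",c,[(0,("nut",o(333,116))),(1,("key",o(85,346)))],[526,-20.1]); auto(c,[526,-20.1],[0,1],1.5,"top")
c=viewer.camera("side"); o=lambda x,y:(260+(x-1.5)/4,200+(y-1.5)/4)
ang("side",c,[(0,("nut",o(182,134))),(1,("key",o(316,328))),(2,("pin",o(635,238)))],[523.7,-19.9]);auto(c,[523.7,-19.9],[0,1,2],1.5,"side")
E
```

```text
top nut [124.4   1.1] 124.4 nut angle vs stand 3.69
top key [ -0.9 126.3] 126.3 nut angle vs stand 3.6
top 0 r 30.7 R 128.0 [np.float64(3.77), np.float64(3.89)]
top 1 r 30.5 R 125.1 [np.float64(4.38), np.float64(3.9)]
side nut [126.4   5.4] 126.5 nut angle vs stand 5.64
side key [  0.3 127.5] 127.5 nut angle vs stand 3.06
side pin [-124.2    2.6] 124.2 nut angle vs stand 1.99
side 0 r 28.8 R 125.0 [np.float64(4.46), np.float64(6.28)]
side 1 r 30.3 R 127.3 [np.float64(3.82), np.float64(3.24)]
side 2 r 29.8 R 123.9 [np.float64(1.6), np.float64(1.78)]
```

```bash
python3 -m handwheel '[[[0.002,-0.0003,0,0,0,0,0],[0.0035,-0.0005,0,0,0,0,0],[0.0045,-0.0006,0,0,0,0,0],[0.0045,-0.0006,0,0,0,0,0],[0.0045,-0.0006,0,0,0,0,0]]]'
python3 - <<'E'
from auto import *
s=observe();print(s["t"],s["tool_pos"],s["contact_force"])
c=viewer.camera("top"); auto(c,[526,-20.1],[0,1],0,"top")
c=viewer.camera("side"); auto(c,[523.7,-19.9],[0,1,2],0,"side")
E
```

```text
t: 9.55
tool_pos: [459.6, -31.2, 43.3]
eef_rot: [0.707, 0.707, 0.0, 0.0]
contact_force: [-0.4, -1.1, -0.7]
width: 0.2
9.55 [459.63696481 -31.15675611  43.28376409] [-0.3620815  -1.11942841 -0.73859207]
top 0 r 30.4 R 127.4 [np.float64(0.3), np.float64(0.05)]
top 1 r 30.4 R 125.2 [np.float64(0.6), np.float64(-0.1)]
side 0 r 28.2 R 124.7 [np.float64(1.05), np.float64(2.41)]
side 1 r 30.5 R 128.2 [np.float64(-0.62), np.float64(-0.89)]
side 2 r 29.5 R 124.5 [np.float64(-2.25), np.float64(-2.26)]
```

```bash
python3 -m handwheel '[[[-0.006,0,0,0,0,0,0],[-0.012,0,0,0,0,0,0],[-0.012,0,-0.03,0,0,0,0],[-0.012,0,-0.07,0,0,0,0],[-0.012,0,-0.11,0,0,0,0],[-0.03,0.01,-0.15,0,0,0,0],[-0.06,0.03,-0.19,0,0,0,0],[-0.09,0.05,-0.21,0,0,0,0]]]';python3 -m handwheel '[[[-0.02,0,-0.02,0,0,0,0],[-0.04,0,-0.02,0,0,0,0],[-0.06,0,-0.02,0,0,0,0],[-0.06,0,-0.02,0,0,0,0],[-0.06,0,-0.02,0,0,0,0]]]'
cat > wr.py <<'E'
from auto import *
from scipy.spatial.transform import Rotation as Rn
def wrist():
    s=observe();c=viewer.camera("wrist");T=np.array(c["tool_from_camera"])
    Rw=Rn.from_quat(s["eef_rot"]).as_matrix();Rc=Rw@T[:3,:3];tc=Rw@T[:3,3]+s["tool_pos"]
    return dict(mtx=c["mtx"],dist_coeffs=c["dist_coeffs"],R=Rc.T,t=-Rc.T@tc,img=c["img"])
E
python3 - <<'E'
from wr import *
s=observe();print(s["t"],s["tool_pos"])
w=wrist();cv2.imwrite("pics/w5.png",w["img"])
for q in strips(w): print("wrist",np.round(q[0],1),np.round(q[1:],1))
c=viewer.camera("top"); auto(c,[526,-20.1],[0,1,2,3],0,"top"); cv2.imwrite("pics/t5.png",cv2.resize(c["img"][180:350,290:440],None,fx=3.5,fy=3.5,interpolation=cv2.INTER_CUBIC))
c=viewer.camera("side"); auto(c,[523.7,-19.9],[0,1,2,3],0,"side")
E
```

```text
t: 10.32
tool_pos: [503.3, -111.7, 249.1]
eef_rot: [0.706, 0.708, 0.001, 0.001]
contact_force: [1.3, 0.6, 0.1]
width: -0.1
t: 10.73
tool_pos: [502.6, -172.6, 264.9]
eef_rot: [0.708, 0.706, 0.0, -0.0]
contact_force: [0.5, 0.4, -0.1]
width: 0.3
10.7333 [ 502.64972025 -172.59503497  264.85227148]
wrist [ 447.3 -121.2] [  -2.7  -57.1   66.3 1467. ]
wrist [ 612.6 -130.3] [  -3.4  -84.8   78.1 1894. ]
top 0 r 30.2 R 127.5 [np.float64(0.45), np.float64(0.08)]
top 1 r 30.1 R 124.5 [np.float64(-1.74), np.float64(-1.13)]
top 2 r 27.4 R 124.9 [np.float64(-1.48), np.float64(-1.45)]
top 3 r 30.5 R 120.1 [np.float64(-0.67), np.float64(-0.76)]
side 0 r 28.0 R 124.9 [np.float64(0.9), np.float64(2.1)]
side 1 r 30.7 R 127.9 [np.float64(-0.62), np.float64(-1.29)]
side 2 r 29.5 R 124.5 [np.float64(-2.25), np.float64(-2.29)]
side 3 r 28.9 R 123.0 [np.float64(-0.56), np.float64(-0.37)]
```

View pics/w5.png

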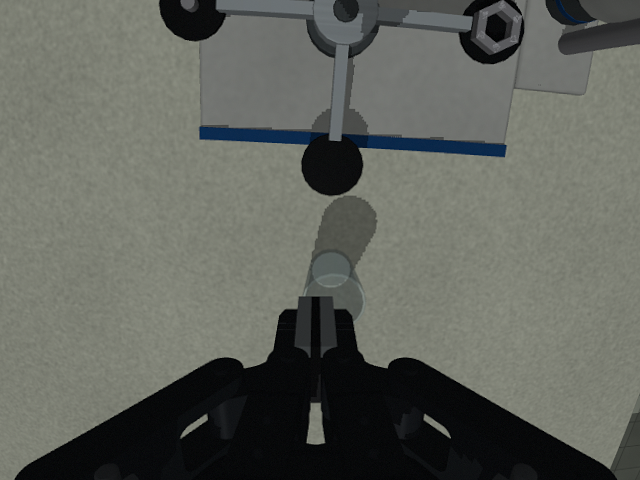

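View pics/t5.png

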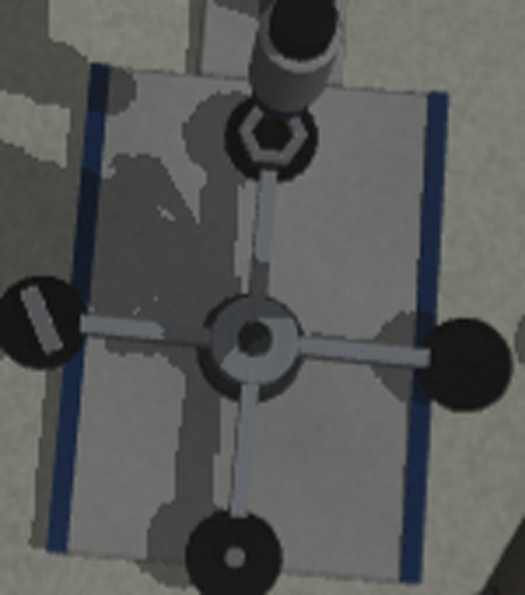

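Top crop: nut pan (271,136), pin pan (234,557), key pan (40,322), empty pan (466,365). Wrist: pin pan (191,8), nut pan (491,30), empty pan (332,164). I can now compute the turn from pan-to-pan lines, which don't depend on the hub.

```bash
python3 - <<'E'
from wr import *
c=viewer.camera("top"); o=lambda x,y:(290+(x-1.25)/3.5,180+(y-1.25)/3.5)
d=lambda v:np.degrees(np.arctan2(v[1],v[0]))
R=lambda p,z:ray(c,o(*p),z)[0,:2]
n,p,k,e=[R(q,50) for q in((271,137),(234,557),(40,322),(466,365))]
print("pans",n,p,k,e,"centre",(n+p)/2,(k+e)/2,"dir np",d(n-p),"dir ke",d(k-e)-90,np.hypot(*(n-p)),np.hypot(*(k-e)))
c0=c
for q in strips(c): print("strip",np.round(q[0],1),np.round(q[1:],2))
# strip middle at both ends by hand
a=R((438,93),14),R((411,582),14);b=R((99,65),14),R((57,551),14)
print("strips",d(a[0]-a[1]),d(b[0]-b[1]),a,b)
w=wrist()
P=[ray(w,q,50)[0,:2] for q in((332,164),(491,30))]
print("wrist empty,nut",P,"45deg line",d(P[1]-P[0])-45)
# strip edge by hand in wrist (top surface outer... centre line)
S=[ray(w,q,14)[0,:2] for q in((201,133),(505,151))];print("wrist strip",d(S[1]-S[0]),S)
# scope vs nut: barrel & post base
for q in("scope",):
    for cc in(c0,):
        for r in spotter.masks_of(cc,q)[:1]:
            ys,xs=np.where(r["pixels"]);print(xs.min(),xs.max(),ys.min(),ys.max())
E
```

```text
pans [650.36687289 -27.8393852 ] [401.49311228 -10.84574559] [534.40951051 106.1869864 ] [ 516.78934702 -144.63948714] centre [525.92999259 -19.34256539] [525.59942877 -19.22625037] dir np -3.906216645603834 dir ke -4.0183367166154085 249.45326717745957 251.44460621317467
strip [ 620.5 -129.7] [ -3.01 -67.97  69.83 314.  ]
strip [460.7  89.5] [ -3.49 -57.8   64.11 311.  ]
strip [ 444.3 -120. ] [ -3.14 -51.68  52.57 263.  ]
strips -2.950505113842021 -2.8793635854895583 (array([ 689.87631174, -133.20309618]), array([ 391.16493433, -117.80703476])) (array([701.14048089,  77.31853986]), array([402.80978559,  92.32359637]))
wrist empty,nut [array([ 517.4860556 , -141.95789077]), array([648.97854559, -27.84358773])] 45deg line -4.0472826517396285
wrist strip -2.949253414800089 [array([ 391.98294409, -117.07569293]), array([ 690.68388029, -132.46467335])]
359 388 134 213
```

The nut-pin, key-empty and wrist lines all give a nut direction of about -4.0° against a stand direction of about -3.0°. That is roughly 1° (2 mm) of overshoot, so I'll nudge it back from the other side of the pin spoke.

```bash
python3 -m handwheel '[[[0.03,-0.008,0.01,0,0,0,0],[0.06,-0.016,0.03,0,0,0,0],[0.09,-0.024,0.05,0,0,0,0],[0.12,-0.032,0.07,0,0,0,0],[0.15,-0.038,0.09,0,0,0,0],[0.175,-0.043,0.11,0,0,0,0],[0.193,-0.043,0.13,0,0,0,0],[0.193,-0.043,0.13,0,0,0,0]]]';python3 -m handwheel '[[[0,0,0.02,0,0,0,0],[0,0,0.05,0,0,0,0],[0,0,0.075,0,0,0,0],[0,0,0.09,0,0,0,0],[0,0,0.09,0,0,0,0],[0,0,0.09,0,0,0,0]]]'; python3 -c "
from h import *
print(observe()['tool_pos'])"
```

```text
t: 11.7
tool_pos: [456.4, 25.1, 131.9]
eef_rot: [0.705, 0.709, -0.002, -0.003]
contact_force: [-0.9, 0.1, 0.4]
width: 0.2
t: 12.2
tool_pos: [459.9, 21.3, 45.4]
eef_rot: [0.707, 0.707, -0.0, -0.0]
contact_force: [0.4, 0.4, -0.4]
width: -0.2
[459.85930783  21.33741456  45.3690842 ]
```

```bash
python3 -m handwheel '[[[-0.006,0,0,0,0,0,0],[-0.012,0,0,0,0,0,0],[-0.017,0,0,0,0,0,0],[-0.019,0,0,0,0,0,0],[-0.0203,0,0,0,0,0,0],[-0.0203,0,0,0,0,0,0],[-0.0203,0,0,0,0,0,0]]]'
cat > fin.py <<'E'
from wr import *
s=observe();print(s["t"],np.round(s["tool_pos"],1),np.round(s["contact_force"],1))
d=lambda v:np.degrees(np.arctan2(v[1],v[0]))
for name in("top","side"):
    c=viewer.camera(name);r=cv2.imread("pics/t5.png") if 0 else None
    g=c["img"].max(2);ys,xs=np.where(g<46);P=ray(c,np.c_[xs,ys],50)[:,:2]
    for k in range(4):
        a=np.radians(-4+90*k);q=np.array([525.8,-19.3])+125*np.array([np.cos(a),np.sin(a)])
        S=P[np.hypot(*(P-q).T)<32];m=cv2.moments(cv2.convexHull(S.astype(np.float32)));print(name,k,round(m["m10"]/m["m00"],2),round(m["m01"]/m["m00"],2),len(S))
    cv2.imwrite(f"pics/{name}_fin.png",c["img"])
E
python3 fin.py
```

```text
t: 12.78
tool_pos: [460.1, 1.0, 45.4]
eef_rot: [0.707, 0.707, -0.0, 0.0]
contact_force: [-0.6, 0.1, -0.2]
width: -0.2
12.7833 [460.1   1.   45.4] [-0.6  0.1 -0.2]
top 0 651.74 -25.62 379
top 1 532.01 105.11 478Traceback (most recent call last):
  File "fin.py", line 9, in <module>
    S=P[np.hypot(*(P-q).T)<32];m=cv2.moments(cv2.convexHull(S.astype(np.float32)));print(name,k,round(m["m10"]/m["m00"],2),round(m["m01"]/m["m00"],2),len(S))
                                                                                                      ~~~~~~~~^~~~~~~~~
ZeroDivisionError: float division by zero
```

```bash
cat > sh.py <<'E'
from h import *
s=observe();print(s["t"],np.round(s["tool_pos"],1),np.round(s["contact_force"],1))
a=cv2.imread("pics/t5.png",0)
b=cv2.resize(viewer.camera("top")["img"][180:350,290:440],None,fx=3.5,fy=3.5,interpolation=cv2.INTER_CUBIC);b=cv2.cvtColor(b,cv2.COLOR_BGR2GRAY)
for n,(x0,x1,y0,y1) in dict(nut=(241,301,110,165),key=(18,70,285,358),fixed_strip=(415,460,90,300)).items():
    T=a[y0:y1,x0:x1]; W=b[max(y0-8,0):y1+8,x0-8:x1+8]
    m=cv2.matchTemplate(W,T,cv2.TM_CCOEFF_NORMED); _,v,_,l=cv2.minMaxLoc(m)
    def sub(f,i): return i+(f[i-1]-f[i+1])/(2*(f[i-1]-2*f[i]+f[i+1])) if 0<i<len(f)-1 else i
    print(n,round(v,3),"shift mm right,down",round((sub(m[l[1]],l[0])-8)/3.5*2.08,2),round((sub(m[:,l[0]],l[1])-8)/3.5*2.08,2))
E
python3 sh.py
```

```text
12.8333 [459.9   1.1  45.2] [ 0.3 -0.2 -0.8]
nut 0.983 shift mm right,down -1.64 -0.01
key 0.917 shift mm right,down -0.09 1.63
fixed_strip 1.0 shift mm right,down 0.0 0.03
```

The nut moved back 1.6 mm and the key pan agrees, so it should be within about 0.5 mm of centre. Now I release and retreat.

```bash
python3 -m handwheel '[[[0.008,0,0,0,0,0,0],[0.016,0,0,0,0,0,0],[0.016,0,-0.03,0,0,0,0],[0.016,0,-0.07,0,0,0,0],[0.016,0,-0.11,0,0,0,0],[0,0,-0.15,0,0,0,0],[-0.03,0.01,-0.19,0,0,0,0],[-0.06,0.02,-0.21,0,0,0,0]]]';python3 -m handwheel '[[[-0.035,0.01,-0.01,0,0,0,0],[-0.07,0.02,-0.01,0,0,0,0],[-0.1,0.02,-0.01,0,0,0,0],[-0.115,0.02,-0.01,0,0,0,0],[-0.115,0.02,-0.01,0,0,0,0],[-0.115,0.02,-0.01,0,0,0,0]]]'
python3 sh.py; python3 - <<'E'
from wr import *
c=viewer.camera("top")
cv2.imwrite("pics/t6.png",cv2.resize(c["img"][180:350,290:440],None,fx=3.5,fy=3.5,interpolation=cv2.INTER_CUBIC))
for q,z in(("jar",37),("beaker",40),("weight",22)):
    r=spotter.masks_of(c,q)[:1]
    for e in r: print(q,e["p"],np.round(ray(c,e["point"],z)[0]))
E
```

```text
t: 13.55
tool_pos: [478.7, -52.7, 255.3]
eef_rot: [0.706, 0.709, 0.001, 0.001]
contact_force: [1.9, 0.1, -0.5]
width: 0.2
t: 14.05
tool_pos: [498.5, -169.0, 261.2]
eef_rot: [0.707, 0.707, 0.0, -0.001]
contact_force: [-0.1, 0.4, -0.6]
width: 0.1
14.05 [ 498.5 -169.   261.2] [-0.1  0.4 -0.6]
nut 0.983 shift mm right,down -1.64 -0.02
key 0.989 shift mm right,down -0.12 1.98
fixed_strip 1.0 shift mm right,down 0.01 0.03
jar 0.74 [518. 210.  37.]
beaker 0.51 [753. -38.  40.]
weight 0.73 [684. 195.  22.]
```

View pics/t6.png

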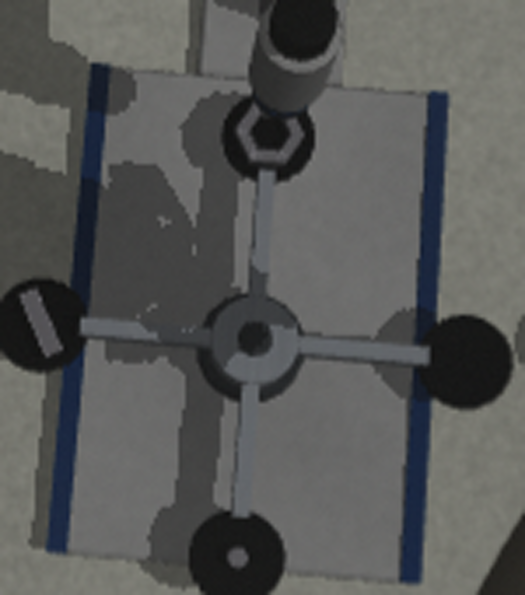

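Final top crop: nut (268,137), pin (237,557), key pan (40,324). The nut-pin line now points at about -3.1°, parallel to the strips, and the arm is clear. Signing off.

```bash
python3 -c "
from bench import job; print(job.sign_off())"
```

```text
the job is handed in; nothing more can be done
None
```

The nut is under the lens to within about 0.5 mm by my measurements, and I handed the job in at about 14 s of the 51 s allowed.

**What I did:** With the fingers shut, I turned the carousel clockwise about 156° in two slow strokes, pushing first on the key bar's spoke and then on the pin's. Two small pushes finished the turn but overshot by about 1° (2 mm). I pushed the pin's spoke back from its other side by about 1.6 mm at the nut, then lifted clear.

**Last checks:**
- **Alignment:** the line from pin to nut points at about -3.1°, and the blue strips at -2.9° to -3.2°. The stand's direction is the weakest number, good to perhaps 0.2°. The side view was less consistent before the final nudge, reading up to 2° either way from pan to pan.
- **After release:** the nut stayed put as the arm retreated. The key pan read 0.35 mm different, which I put down to shadow.
- **Forces and contact:** the highest reading I saw was about 3.5 N. I planned every move clear of the nut, the samples and the microscope, and saw no sign of touching them.
- **Bystanders:** the jar and the brass weight were within about 4 mm of their first readings, which is the detector's scatter. The last beaker check failed: the detector gave a false position, probably because the arm was in the way. The wrist view shortly before showed it standing, and the arm only passed well above it afterwards.

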